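# Wedge up the rocket's launch deck and hold it

## Robot

A 6-joint arm with a two-finger parallel gripper is mounted at the origin on the work surface. World frame = base frame: x ahead of the robot, y to its left, z up, the work surface at z = 0. Lengths are in m, angles in rad, forces in N, time in s.
With the tool pointing down it reaches from about 0.25 to 0.725 m from the base axis. Payload 4 kg.
Tool frame: the origin (TCP) lies between the finger pads; the fingertips stand 22 mm ahead of it and the grasp point (between the pads) lies 3 mm ahead of it; z points along the fingers, y is the line along which they close (so a half turn about z gives the same grasp; the last joint's range is limited). The gripper opens to 85 mm and grips with 20 to 120 N. Pads are 22 mm wide; open, the fingers measure 114 mm over their backs; the gripper's body (76 mm by 85 mm) begins 54 mm behind the grasp point. The pads swing forward as they close: fully open they stand 13 mm farther back than shut.
Start: joints at [1.339, 0.241, 0.005, 1.335, 0, 1.571], TCP at [0.115, 0.487, 0.253] pointing down, gripper open.
Joint ranges: [-2.72, 2.72], [-1.05, 1.87], [-1.09, 1.28], [-1.99, 2.15], [-1.42, 1.44], [-3.14, 3.14]. Speed limits (rad/s): [2.79, 2.79, 3.14, 3.14, 3.14, 3.14].

## Interface

Orientations are given as a unit quaternion [x, y, z, w].
In Python, from bench import env, snapshot, camera_model, job gives the robot as it stands. The module is installed in compiled form; this text tells all that it offers.
- The arm moves only by the tool arm_command, never from a script. Its arguments are lists of equal length, an entry for each row: "translation": the shift along the world's x, y, z in cm, a list of three; "yaw": the turn about the world's z in rad. A call has exactly 8 rows; each row shifts and turns the commanded pose from where the row before left it; what a row does not reach is not made up. A row lasts 1/12 s, in which the tool goes at most 41.7 mm and 7.16 degrees, less where a joint would pass 70% of its speed; a pose out of reach is approached as far as the arm can. A call is refused whole if a number of a shift passes 4.17 or a number of a turn 0.125, either way. A call with a gripper value outside its range is refused whole. "fingers" is the finger opening in cm, from 0 to 8.54, set as the call begins (left out, the last holds). The fingers move at their own pace and stop on an object; "squeeze" is the grip in N (left out, the last holds). Time passes only in rows, so rows that do not move let the fingers close, or fill a call up. It gives the time, the measured TCP pose, the force, the opening and the grip force at its end, in the units of the state.
- env.read_state(): the state, without advancing time (a new reading comes with each control period).
- snapshot(name): name is "scene" or "top" or "wrist"; returns (picture, depth): 420x560x3 uint8, red, green, blue; 420x560 float32, m along the optical axis (not along the pixel's ray), 0 where there is no reading.
- camera_model(name): a dict with "vfov" (degrees; the focal length in pixels is half the picture's height over the tangent of half this angle, whatever the lens; pixels are square), "cx", "cy" (the principal point, pixels), "extrinsics" (4x4, takes a point from camera to world coordinates). Camera axes: x right, y up, looking along -z (the intrinsics and any distortion apply to the point x, -y, -z); pixel columns grow to the right and rows downward; lengths in m; the calibration is good to about 2 mm. A picture is of the moment at which its call begins: read the wrist's pose just before it. camera_model takes no time and is no camera call; for the wrist camera it gives the pose at the moment of the call.
- job.hand_in(): hands the job in; it is judged then, once.
The state is a dict: "time": time; "joints": joint angles; "qd": joint speeds; "tau": joint torques, N m; "position": TCP position; "orientation": TCP orientation; "force": force on the tool from outside, world axes, zero at the start; "wrist_torque": the same for the moment, N m; "finger_gap": opening from 0.0 (shut) to 1.0 (fully open); "grip_force": force on a finger pad.
Only numpy, scipy, OpenCV 4.12 (cv2) and the standard library are available. Lean on these libraries where they do the work, as an engineer would, in place of code of your own. Each camera call takes 0.05 s, during which the arm holds its last target. There are 200 camera calls.

## Task

The front pads of the model rocket's plywood launch deck have just been glued and must dry clear of the base: take the wooden wedge by its grip block, bring its thin nose under the middle of the deck's free edge, and push it in, flat on the table, until that edge has just lifted off the base, about 6 mm (a pencil's thickness) and never more than a centimetre or so. Only the wedge may lift the deck (do not press on the deck or the rocket), and leave the other things on the table where they are. Finish while still gripping the wedge with the deck resting on it: do not let go or pull back.

Things in the scene. Friction and masses are not known exactly. Their poses are not given: they have to be found in the camera images.
- stand: Plywood base of the launch stand, fixed. Origin: on the table, below the middle of the deck's free front edge. x is level and points from that edge in under the deck to the hinge (the way to push the wedge), z up. Two runners 12 mm high, 16 mm wide lie along x at y = -77 and +77 mm, from x = 10 to 230 mm; between them, under the deck, only bare table up to the back bar at x = 215 mm.
- lip (a point): Middle of the lower edge of the deck's free front: 12 mm above the table when down, rises with the deck. The edge bears on the wedge with 1 to 4 N and falls back when nothing carries it.
- wedge_grip (a point): Centre of the loose wooden wedge's grip block (30 long, 30 wide, 45 mm high, at the thick end), 22.5 mm above the wedge's underside. x points along the wedge to its thin nose, z up. The wedge is 140 mm long, 30 wide; from the block's front (15 mm ahead of this point) to the nose (125 mm ahead) its top slopes evenly from 25 down to 3 mm high. About 70 g.
- wedge_nose (a point): Middle of the wedge's thin end, at its underside (on the table when the wedge lies flat); same axes as the grip. The deck's edge starts to lift when the nose is about 45 mm in under it, and rises 1 mm for every 5 mm more.
- wedge: The same wedge as a body; origin on its underside, half-way along its 140 mm length, x to the nose.
- deck: Plywood plate 210 (x) x 160 x 8 mm lying on the runners, hinged at its back edge. Origin: on the hinge, 16 mm above the table; x away from the free edge. A foil-covered model rocket, 250 mm tall, on three feet and with a small solar panel, is glued on it, its axis 115 mm in from the free edge, no foot nearer than 60 mm. Together 0.35 to 0.7 kg.
- tape: Bystander: roll of black tape lying flat, 90 mm across, 18 mm high; origin under its centre.
- block: Bystander: plain wooden block 60 x 40 x 30 mm (no slope); origin under its centre.
- glue: Bystander: white glue bottle, 52 mm across, 130 mm tall; origin under its centre.
- jar: Bystander: jar with a green cap, 56 mm across, 70 mm tall; origin under its centre.
- ruler: Bystander: flat wooden ruler 200 x 30 x 4 mm; origin under its centre.
- reel: Bystander: white plastic reel, 36 mm across, 40 mm tall; origin under its centre.
There are look-alikes about, which are no part of the job. Of the things shaped like the wedge, the wooden one is meant.

How it is judged:
By the outcome, as a careful person would: the job done as asked, in the order asked, and still so for the second after the job is handed in, while the arm keeps its last pose, push and grip.
It also fails if it takes over 38 s, if anything falls off the work surface, if the arm or the gripper's body presses on something with over 40 N, if the wrist force passes 120 N, or if a joint passes its speed limit or range.

## Working session

There is one attempt and no reset: what is moved stays moved. The work goes in short steps, Python scripts to look and compute and a tool call to move; the robot and the scene stay as the last step left them, time stands still between calls to the robot, and variables do not carry over. Pictures are saved under pics/ and viewed, at most 10 in all, crops included, and the job is handed in when it is done.

Besides the shell and the picture viewer there is one more tool, called as name(argument=value, ...), one argument or row to a line, values as JSON. arm_command: Moves the arm, as the interface text tells. Its arguments: {"type":"object","properties":{"translation":{"type":"array","items":{"type":"array","items":{"type":"number"}}},"yaw":{"type":"array","items":{"type":"number"}},"fingers":{"type":"number"},"squeeze":{"type":"number"}},"required":["translation","yaw"]}

```bash
mkdir -p pics
cat > h.py <<'E'
import numpy as np, cv2
from bench import env, snapshot, camera_model, job
def shot(n,fn):
    m=camera_model(n); p,d=snapshot(n); cv2.imwrite(f'pics/{fn}.png',p[:,:,::-1]); np.savez(f'pics/{fn}.npz',p=p,d=d,**{k:np.array(v) for k,v in m.items()}); return p,d,m
def load(fn):
    z=np.load(f'pics/{fn}.npz'); return z['p'],z['d'],{k:z[k] for k in z.files if k not in('p','d')}
def ray(m,u,v):
    f=210/np.tan(np.radians(float(m['vfov']))/2); E=np.array(m['extrinsics'])
    r=E[:3,:3]@np.array([(u-m['cx'])/f,-(v-m['cy'])/f,-1.]); return E[:3,3],r
def onz(m,u,v,z):
    o,r=ray(m,u,v); return o+r*(z-o[2])/r[2]
def proj(m,P):
    f=210/np.tan(np.radians(float(m['vfov']))/2); E=np.array(m['extrinsics'])
    c=E[:3,:3].T@(np.asarray(P)-E[:3,3]); return m['cx']+f*c[0]/-c[2], m['cy']-f*c[1]/-c[2]
def cloud(d,m):
    v,u=np.mgrid[:d.shape[0],:d.shape[1]]; f=210/np.tan(np.radians(float(m['vfov']))/2); E=np.array(m['extrinsics'])
    c=np.stack([(u-m['cx'])/f*d,-(v-m['cy'])/f*d,-d],-1); return c@E[:3,:3].T+E[:3,3]
E
python3 - <<'E'
from h import *
for n in('scene','top'):
    p,d,m=shot(n,n+'0'); print({k:(np.round(v,4).tolist() if k=='extrinsics' else v) for k,v in m.items()},(d>0).mean())
print(env.read_state())
E
```

```text
{'vfov': 50.51198940203022, 'cx': 278.0108555030286, 'cy': 208.1609946800326, 'extrinsics': [[0.6233, -0.545, 0.5608, 1.2307], [0.7817, 0.4151, -0.4654, -0.5278], [0.0208, 0.7284, 0.6848, 0.8726], [0.0, 0.0, 0.0, 1.0]]} 0.9959311224489796
{'vfov': 46.34372357162495, 'cx': 284.7623552690598, 'cy': 215.8960213935854, 'extrinsics': [[-0.0018, 0.9831, -0.1832, 0.2925], [-1.0, -0.0006, 0.0067, 0.0218], [0.0065, 0.1832, 0.9831, 1.4625], [0.0, 0.0, 0.0, 1.0]]} 0.9959948979591837
{'time': 0.1, 'joints': array([ 1.33899090e+00,  2.41374785e-01,  3.85258223e-03,  1.33521128e+00,
       -7.98519547e-06,  1.57078025e+00]), 'qd': array([-0.00025274, -0.00145153,  0.0028099 ,  0.00095588,  0.00071169,
       -0.00073855]), 'tau': array([ 9.58282581e-04, -3.73136687e+01,  2.53009897e+01,  1.08335190e-02,
        1.18116227e-04,  1.42544127e-05]), 'position': array([0.11474767, 0.48610911, 0.25248096]), 'orientation': array([ 1.15635349e-01,  9.93291260e-01, -9.62541680e-04, -1.08051712e-04]), 'force': array([ 0.12907117,  0.07062399, -0.59134038]), 'wrist_torque': array([-0.05369557, -0.00345381, -0.02514515]), 'grip_force': 0.0, 'finger_gap': 1.0011335284947172}
```

View pics/scene0.png

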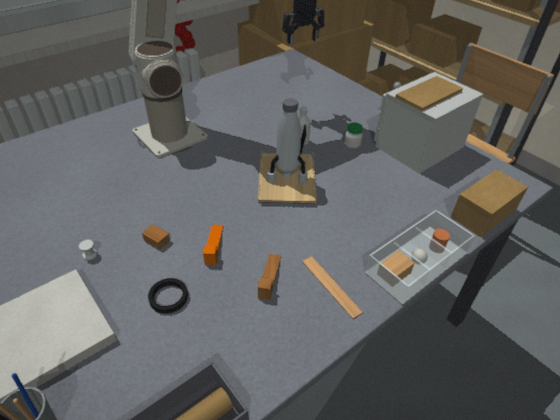

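View pics/top0.png

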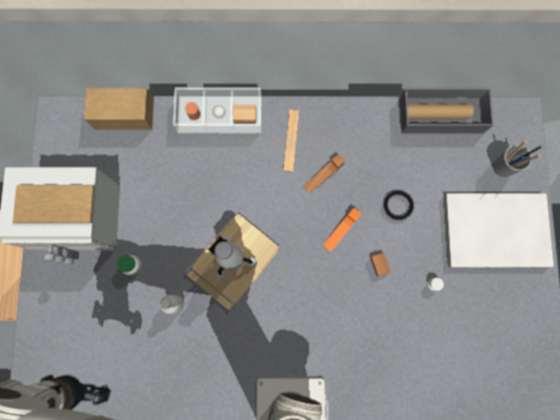

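The top view shows the deck at about (233,262), with its free edge at the upper right, from (238,213) to (278,245). The hinge side is at the lower left.

Things that could be taken for the wedge:
- brown wedge: top (324,172), scene (270,277)
- bright orange wedge: top (342,229), scene (214,244)
- plain block: top (380,264), scene (156,237)
- tray piece: top (245,114)

The brown, wood-coloured one fits the description, so I'll check it in a close crop and measure.

Run:
```python
from h import *
p,d,m=load('scene0'); q,e,n=load('top0')
a=cv2.resize(p[140:310,195:325],None,fx=3.4,fy=3.4,interpolation=cv2.INTER_CUBIC)
b=cv2.resize(q[140:320,180:370],None,fx=3.2,fy=3.2,interpolation=cv2.INTER_CUBIC)[:578]
b=cv2.resize(q[140:320,180:300],None,fx=2.9,fy=3.2)[:576] if 0 else b[:, :]
h=min(a.shape[0],b.shape[0]); c=np.hstack([a[:h],b[:h]]); c=cv2.resize(c,None,fx=800/c.shape[1],fy=800/c.shape[1]); cv2.imwrite('pics/crop1.png',c[:,:,::-1])
for nm,P,D,M,box in(('scene',p,d,m,(255,250,285,302)),('top',q,e,n,(300,150,348,194))):
    hsv=cv2.cvtColor(P,cv2.COLOR_RGB2HSV); x0,y0,x1,y1=box
    k=np.zeros(D.shape,bool); k[y0:y1,x0:x1]=True; k&=(hsv[...,1]>110)
    X=cloud(D,M)[k]; print(nm,k.sum(),X.min(0).round(4),X.max(0).round(4),np.median(hsv[k],0))
    (c,s,an)=cv2.minAreaRect(X[:,:2].astype(np.float32)*1000); print(c,s,an)
    t=X[X[:,2]>.037]; print('gripttop',len(t),t.mean(0).round(4))
    T=cloud(D,M); g=(hsv[...,1]<60)&(abs(T[...,2])<.02); print('table z',np.percentile(T[g][:,2],[10,50,90]).round(4))
    # orange one
```

```text
scene 567 [ 0.6382 -0.1653 -0.0016] [ 0.7517 -0.0417  0.0487] [ 15. 156. 147.]
(695.11083984375, -103.53324127197266) (30.45985221862793, 143.55584716796875) 41.0854606628418
gripttop 155 [ 0.733  -0.1462  0.0432]
table z [-0.0038 -0.0014  0.0013]
top 441 [ 0.6422 -0.1635 -0.0014] [ 0.742  -0.0503  0.0523] [ 13. 139. 186.]
(692.9172973632812, -105.18649291992188) (29.443992614746094, 134.03897094726562) 39.59566879272461
gripttop 84 [ 0.7263 -0.1465  0.0454]
table z [-0.0034  0.0007  0.0053]
```

View pics/crop1.png

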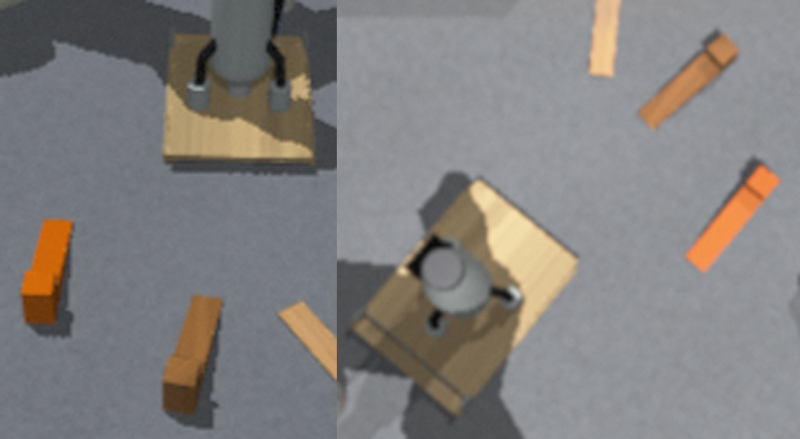

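The crop confirms the choice: the brown wedge in the middle-left lower part is wood-coloured with its block end away from the deck, and the bright orange one is the decoy. The deck's free edge faces the wedges. Next I'll measure the deck edge and refine the wedge.

Run:
```python
from h import *
for nm,box in(('scene0',(245,140,330,215)),('top0',(180,205,285,315))):
    P,D,M=load(nm); hsv=cv2.cvtColor(P,cv2.COLOR_RGB2HSV); x0,y0,x1,y1=box
    k=np.zeros(D.shape,bool); k[y0:y1,x0:x1]=True; T=cloud(D,M)
    k2=k&(T[...,2]>.010)&(T[...,2]<.032)&(hsv[...,1]>60)
    X=T[k2]; print(nm,k2.sum(),'z',np.percentile(X[:,2],[5,50,95]).round(4)); r=cv2.minAreaRect(X[:,:2].astype(np.float32)*1000); print(r, cv2.boxPoints(r).round(1).tolist())
    k3=k&(T[...,2]>.05); Y=T[k3]; print('rocket',Y.min(0).round(3),Y.max(0).round(3),np.median(Y,0).round(3))
    # colour-mask quad -> plane z=0.020
    kk=(k&(hsv[...,1]>60)).astype(np.uint8); cs=max(cv2.findContours(kk,0,2)[0],key=cv2.contourArea); hull=cv2.convexHull(cs); ap=cv2.approxPolyDP(hull,4,True)[:,0]
    for u,v in ap: print((int(u),int(v)),onz(M,u,v,.020).round(4)[:2], X.shape)
```

```text
scene0 1797 z [0.0126 0.0182 0.0213]
((432.19244384765625, 166.80726623535156), (168.34661865234375, 239.34683227539062), 50.867271423339844) [[286.20001220703125, 177.0], [471.8999938964844, 26.0], [578.0999755859375, 156.60000610351562], [392.5, 307.6000061035156]]
rocket [ 0.413 -0.528  0.05 ] [1.231 0.205 0.873] [0.46  0.145 0.11 ]
(263, 153) [0.3006 0.1747] (1797, 3)
(311, 155) [0.4018 0.2913] (1797, 3)
(316, 201) [0.5749 0.1564] (1797, 3)
(259, 201) [0.4765 0.0271] (1797, 3)
top0 3267 z [0.0123 0.0198 0.0252]
((429.6106872558594, 165.71746826171875), (168.94711303710938, 235.10552978515625), 50.75394058227539) [[285.1000061035156, 174.6999969482422], [467.20001220703125, 25.899999618530273], [574.0999755859375, 156.8000030517578], [392.0, 305.5]]
rocket [0.292 0.022 0.05 ] [0.493 0.309 1.463] [0.423 0.159 0.194]
(239, 214) [0.5672 0.1487] (3267, 3)
(275, 243) [0.4797 0.0409] (3267, 3)
(277, 251) [0.4559 0.035 ] (3267, 3)
(228, 309) [0.288  0.1762] (3267, 3)
(186, 273) [0.3917 0.3009] (3267, 3)
```

arm_command(
  translation=[
    [2.3, -2.4, 2],
    [2.3, -2.4, 2],
    [2.3, -2.4, 2],
    [2.3, -2.4, 2],
    [2.3, -2.4, 2],
    [2.3, -2.4, 2],
    [2.3, -2.4, 2],
    [2.6, -2.8, 0],
  ],
  yaw=[-0.08, -0.08, -0.08, -0.08, -0.08, -0.08, -0.08, -0.08],
  fingers=8.54,
)

```text
time: 0.77
position: [0.3033, 0.2904, 0.3969]
orientation: [0.424, 0.906, 0.003, 0.001]
force: [0.9, 1.2, -0.5]
finger_gap: 1.004
grip_force: 0.0
```

arm_command(
  translation=[
    [2.7, -2.8, 0],
    [2.7, -2.8, 0],
    [2.7, -2.8, 0],
    [2.7, -2.8, 0],
    [2.7, -2.8, 0],
    [2.7, -2.8, 0],
    [2.7, -2.8, 0],
    [2.7, -2.8, 0],
  ],
  yaw=[0, 0, 0, 0, 0, 0, 0, 0],
)

```text
time: 1.43
position: [0.5187, 0.0648, 0.3929]
orientation: [0.422, 0.906, -0.0, -0.0]
force: [-0.6, 0.5, 0.3]
finger_gap: 1.003
grip_force: 0.0
```

arm_command(
  translation=[
    [2.2, -2.4, -1.8],
    [2.2, -2.4, -1.8],
    [2.2, -2.4, -1.8],
    [2.2, -2.4, -1.8],
    [2.2, -2.4, -1.8],
    [2.2, -2.4, -1.8],
    [2.2, -2.4, -1.8],
    [0, 0, 0],
  ],
  yaw=[0, 0, 0, 0, 0, 0, 0, 0],
)

```text
time: 2.1
position: [0.6724, -0.106, 0.2577]
orientation: [0.424, 0.905, -0.002, -0.005]
force: [-1.1, 0.1, -2.8]
finger_gap: 0.997
grip_force: 0.0
```

Run:
```python
from h import *
s=env.read_state(); print(s['position'],s['orientation'],s['joints'].round(3),s['time'])
p,d,m=shot('wrist','w1'); print(m['vfov'],np.round(m['extrinsics'],3).tolist(),(d>0).mean())
```

```text
[ 0.67237239 -0.10604032  0.25767234] [ 0.42448536  0.90541655 -0.00246594 -0.00519353] [-0.156  0.637  0.626  1.57  -0.002  0.721] 2.1
65.28545873297247 [[0.769, -0.611, -0.188, 0.622], [0.639, 0.731, 0.238, -0.044], [-0.008, -0.303, 0.953, 0.379], [0.0, 0.0, 0.0, 1.0]] 0.9960884353741497
```

View pics/w1.png

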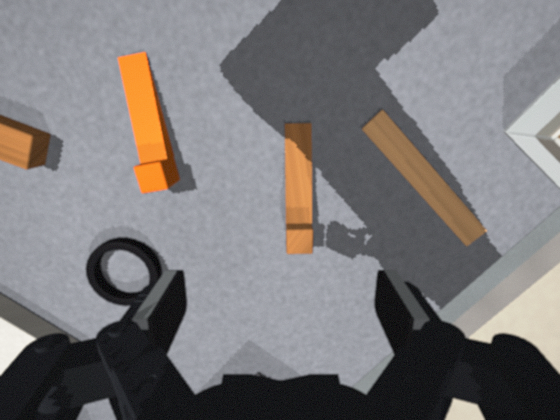

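The wrist view shows the wooden wedge upright in the picture: nose end at (298,123), grip block at (300,240). The ruler is to its right and the orange decoy and tape to its left.

```bash
cat >> h.py <<'E'
def wedge(fn,box):
    P,D,M=load(fn); hsv=cv2.cvtColor(P,cv2.COLOR_RGB2HSV); x0,y0,x1,y1=box
    k=np.zeros(D.shape,bool); k[y0:y1,x0:x1]=True; k&=(hsv[...,1]>110)&(hsv[...,0]<25); T=cloud(D,M)
    k=cv2.morphologyEx(k.astype(np.uint8),cv2.MORPH_OPEN,np.ones((3,3)))>0
    X=T[k]; c,s,a=cv2.minAreaRect(X[:,:2].astype(np.float32)*1000); print('rect',np.round(c,1),np.round(s,1),round(a,2))
    g=X[X[:,2]>.036]; print('block top z',np.median(g[:,2]).round(4),cv2.minAreaRect(g[:,:2].astype(np.float32)*1000), 'zmin',X[:,2].min().round(4))
    return k,X
E
python3 - <<'E'
from h import *
k,X=wedge('w1',(275,110,325,262))
P,D,M=load('w1'); T=cloud(D,M); print('table',np.median(T[60:100,200:215,2]).round(4), np.median(T[190:230,250:275,2]).round(4))
cs=max(cv2.findContours(k.astype(np.uint8),0,2)[0],key=cv2.contourArea)[:,0]; print(cs[:,1].min(),cs[:,1].max())
for v in (124,128,252): 
    u=np.where(k[v])[0]; print(v,u.min(),u.max(),onz(M,u.mean(),v,.003 if v<200 else .045).round(4))
E
```

```text
rect [686.  -93.8] [ 30.  159.2] 41.39
block top z 0.0451 ((685.3902587890625, -94.28889465332031), (28.044109344482422, 159.23178100585938), 41.500221252441406) zmin 0.0015
table 0.0002 0.0003
124 253
124 285 310 [ 0.6482 -0.05    0.003 ]
128 285 310 [ 0.651  -0.0533  0.003 ]
252 287 311 [ 0.7369 -0.1534  0.045 ]
```

arm_command(
  translation=[
    [1.35, -0.88, -2.4],
    [1.35, -0.88, -2.4],
    [1.35, -0.88, -2.4],
    [1.35, -0.88, -2.4],
    [0, 0, -2.5],
    [0, 0, -2.5],
    [0, 0, -2.5],
    [0, 0, 0],
  ],
  yaw=[0.013, 0, 0, 0, 0, 0, 0, 0],
)

```text
time: 2.82
position: [0.722, -0.1349, 0.0903]
orientation: [0.416, 0.909, -0.001, -0.005]
force: [-0.7, 0.3, -1.7]
finger_gap: 1.002
grip_force: 0.0
```

Run:
```python
from h import *
s=env.read_state(); print(s['position'],s['orientation'],s['joints'].round(3),s['time'])
p,d,m=shot('wrist','w2')
```

```text
[ 0.72197621 -0.13489966  0.09026121] [ 0.41592889  0.90938046 -0.00119873 -0.00537633] [-0.185  0.821  0.533  1.294  0.     0.673] 2.8167
```

View pics/w2.png

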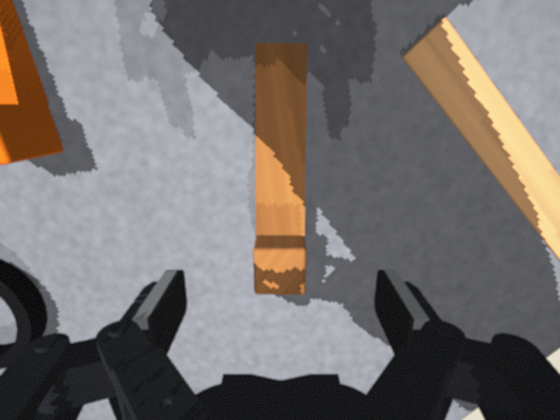

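The view shows the wedge centred between the fingers: block top at (280,271), nose at (281,44). Now I'll remeasure and descend.

Run:
```python
from h import *
s=env.read_state(); print(s['position'],s['time'],s['force'])
P,D,M=load('w2'); hsv=cv2.cvtColor(P,cv2.COLOR_RGB2HSV); k=(hsv[...,1]>110); k[:,:245]=0;k[:,318:]=0;k[305:]=0
v=np.where(k.sum(1)>30)[0]; print(v.min(),v.max())
for r in (v.min()+1,270,v.max()-2):
    u=np.where(k[r])[0]; print(r,u.min(),u.max(),onz(M,u.mean(),r,.003 if r<100 else .045).round(4))
T=cloud(D,M); print(np.median(T[262:285,265:295,2]),np.median(T[150:180,320:330,2]))
```

```text
[ 0.72323533 -0.13516453  0.09336536] 2.8667 [-0.74976817  0.02543838  0.87232018]
44 292
45 256 306 [ 0.6485 -0.0498  0.003 ]
270 255 304 [ 0.728  -0.1428  0.045 ]
290 256 304 [ 0.7367 -0.1524  0.045 ]
0.04528978071282383 0.00019795994079166435
```

arm_command(
  translation=[
    [0.15, -0.2, -1.2],
    [0.15, -0.2, -1.2],
    [0.1, -0.1, -1.2],
    [0.1, -0.1, -1.2],
    [0, 0, -0.8],
    [0, 0, 0],
    [0, 0, 0],
    [0, 0, 0],
  ],
  yaw=[0, 0, 0, 0, 0, 0, 0, 0],
)

```text
time: 3.53
position: [0.7311, -0.1426, 0.0406]
orientation: [0.416, 0.909, 0.0, 0.0]
force: [0.2, 0.2, 0.4]
finger_gap: 0.998
grip_force: 0.0
```

arm_command(
  translation=[
    [-0.15, -0.15, -0.5],
    [0, 0, -0.5],
    [0, 0, 0],
    [0, 0, 0],
    [0, 0, 0],
    [0, 0, 0],
    [0, 0, 0],
    [0, 0, 0],
  ],
  yaw=[0, 0, 0, 0, 0, 0, 0, 0],
)

```text
time: 4.2
position: [0.7295, -0.1441, 0.0306]
orientation: [0.416, 0.909, 0.0, 0.0]
force: [-0.7, 0.4, -0.6]
finger_gap: 1.003
grip_force: 0.0
```

arm_command(
  translation=[
    [0, 0, 0],
    [0, 0, 0],
    [0, 0, 0],
    [0, 0, 0],
    [0, 0, 0],
    [0, 0, 0],
    [0, 0, 0],
    [0, 0, 0],
  ],
  yaw=[0, 0, 0, 0, 0, 0, 0, 0],
  fingers=0,
  squeeze=50,
)

```text
time: 4.87
position: [0.7295, -0.1441, 0.0304]
orientation: [0.416, 0.909, 0.0, 0.0]
force: [0.3, 0.1, 1.3]
finger_gap: 0.341
grip_force: 50.1
```

Run:
```python
from h import *
s=env.read_state(); print(s)
p,d,m=shot('wrist','w3')
```

```text
{'time': 4.8667, 'joints': array([-1.95068593e-01,  8.76350254e-01,  4.81807373e-01,  1.17596438e+00,
       -1.77104769e-05,  6.63792098e-01]), 'qd': array([ 0.00030064,  0.00101521,  0.00055941,  0.0006149 , -0.0016568 ,
        0.00061574]), 'tau': array([ 4.52284736e-02, -6.20277929e+01,  2.37156790e+01,  5.74765506e-02,
        1.75798772e-02, -3.14391044e-03]), 'position': array([ 0.72946803, -0.14413416,  0.03042884]), 'orientation': array([4.16352935e-01, 9.09203065e-01, 2.49508716e-05, 1.42639322e-04]), 'force': array([0.33623744, 0.10691022, 1.27632984]), 'wrist_torque': array([-0.00106208, -0.01256533,  0.0099514 ]), 'grip_force': 50.146839022636414, 'finger_gap': 0.3414832866456608}
```

View pics/w3.png

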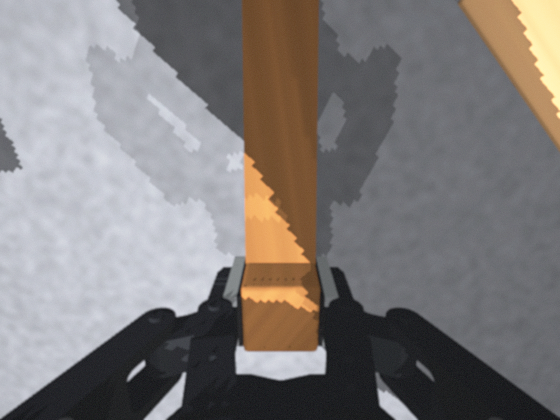

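The grip is good: the opening of 29 mm matches the 30 mm block, and the block sits between the pads at (281,310). Next I lift it, go to 40 mm before the edge and turn it to the push direction.

arm_command(
  translation=[
    [0, 0, 1],
    [0, 0, 2],
    [-1.36, 2.2, 2],
    [-1.36, 2.2, 0],
    [-1.36, 2.2, 0],
    [-1.36, 2.2, 0],
    [-1.36, 2.2, 0],
    [-1.36, 2.2, 0],
  ],
  yaw=[0, 0, 0.035, 0.035, 0.035, 0.035, 0.035, 0],
)

```text
time: 5.58
position: [0.6469, -0.0111, 0.081]
orientation: [0.335, 0.942, 0.0, 0.0]
force: [0.6, 0.1, -0.9]
finger_gap: 0.345
grip_force: 49.9
```

arm_command(
  translation=[
    [0, 0, 0],
    [0, 0, 0],
    [0, 0, 0],
    [0, 0, 0],
    [0, 0, 0],
    [0, 0, 0],
    [0, 0, 0],
    [0, 0, 0],
  ],
  yaw=[0, 0, 0, 0, 0, 0, 0, 0],
)

```text
time: 6.25
position: [0.6479, -0.0126, 0.0801]
orientation: [0.336, 0.942, -0.0, -0.0]
force: [0.2, -0.6, -1.9]
finger_gap: 0.348
grip_force: 49.9
```

Run:
```python
from h import *
s=env.read_state(); print(s['position'],s['orientation'],s['force'])
p,d,m=shot('wrist','w4'); print(m['cx'],m['cy'])
P=s['position']
```

```text
[ 0.64787979 -0.01263104  0.08012371] [ 3.35659641e-01  9.41983332e-01 -3.32519269e-05 -8.02451476e-05] [ 0.18416316 -0.64396724 -1.91004105]
280.2125443240435 208.18520156528356
```

View pics/w4.png

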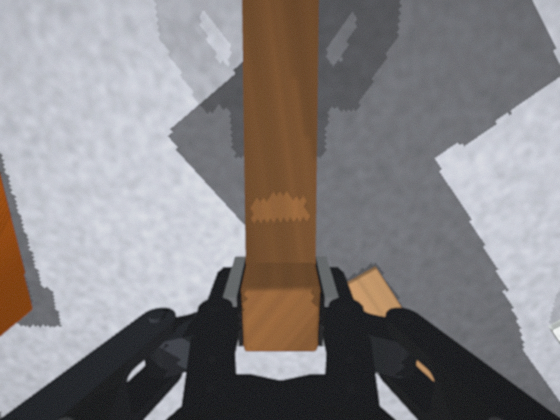

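The wrist camera is now too close to see the nose or the deck: it only shows the wedge at columns 243–318. I'll set the wedge down and use the two fixed cameras.

arm_command(
  translation=[
    [0, 0, -1.5],
    [0, 0, -1.5],
    [0, 0, -1],
    [0, 0, -0.5],
    [0, 0, -0.3],
    [0, 0, -0.15],
    [0, 0, 0],
    [0, 0, 0],
  ],
  yaw=[0, 0, 0, 0, 0, 0, 0, 0],
)

```text
time: 6.97
position: [0.6483, -0.0121, 0.0315]
orientation: [0.335, 0.942, 0.0, 0.001]
force: [0.0, 0.5, -1.1]
finger_gap: 0.342
grip_force: 50.1
```

Run:
```python
from h import *
s=env.read_state(); print(s['position'],s['orientation'],s['force'],s['wrist_torque'])
shot('scene','s5'); shot('top','t5')
p,_,_=load('s5'); q,_,_=load('t5')
a=cv2.resize(p[130:280,230:370],(560,600),interpolation=cv2.INTER_CUBIC)[:, :]
a=cv2.resize(p[140:280,240:340],(400,560)); b=cv2.resize(q[180:320,180:280+0],(400,560))
cv2.imwrite('pics/crop5.png',np.hstack([a,b])[:,:,::-1])
```

```text
[ 0.64834753 -0.01207478  0.03151873] [3.35263719e-01 9.42124095e-01 1.96980705e-04 6.24578176e-04] [ 0.0485388   0.45227388 -1.08517405] [-0.03751263 -0.01140345  0.00520696]
```

View pics/crop5.png

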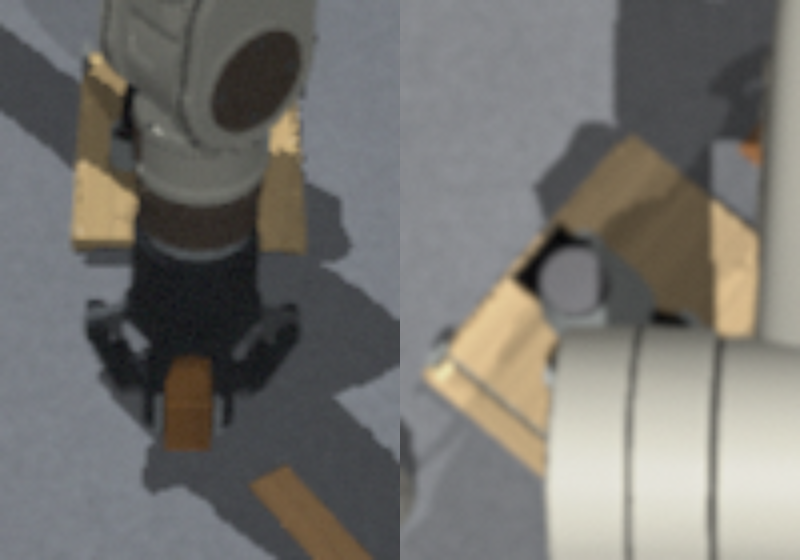

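The scene crop shows the gripper in line with the deck: deck edges at 75 and 303, block at 188. The top view mostly hides the wedge. I'll fit the deck edge from the unobstructed first pictures.

Run:
```python
from h import *
def fit(nm,box,zs):
    P,D,M=load(nm); hsv=cv2.cvtColor(P,cv2.COLOR_RGB2HSV); x0,y0,x1,y1=box
    k=np.zeros(D.shape,np.uint8); k[y0:y1,x0:x1]=(hsv[y0:y1,x0:x1,1]>65); k=cv2.morphologyEx(k,cv2.MORPH_OPEN,np.ones((3,3)))
    c=cv2.convexHull(max(cv2.findContours(k,0,cv2.CHAIN_APPROX_NONE)[0],key=cv2.contourArea))
    full=max(cv2.findContours(k,0,cv2.CHAIN_APPROX_NONE)[0],key=cv2.contourArea)[:,0].astype(float)
    W=np.array([onz(M,u,v,zs)[:2] for u,v in full])*1000
    ex=np.array([-.775,.632]); ey=np.array([-.632,-.775]); E0=np.array([520.5,93])
    a=(W-E0)@ex; b=(W-E0)@ey
    L=[]
    for sel in ((abs(b)<60)&(a<25),(a>15)&(a<190)&(b>60),(a>15)&(a<190)&(b<-60)):
        w=W[sel].astype(np.float32); vx,vy,px,py=cv2.fitLine(w,cv2.DIST_HUBER,0,.01,.01).ravel(); r=np.abs((w[:,0]-px)*vy-(w[:,1]-py)*vx)
        L.append((vx,vy,px,py)); print(nm,sel.sum(),'dir',round(np.degrees(np.arctan2(vy,vx)),2),'res',r.mean().round(2))
    def X(l,m): 
        A=np.array([[l[0],-m[0]],[l[1],-m[1]]]); t=np.linalg.solve(A,[m[2]-l[2],m[3]-l[3]])[0]; return np.array([l[2]+t*l[0],l[3]+t*l[1]])
    p,q=X(L[0],L[1]),X(L[0],L[2]); print(' corners',p.round(1),q.round(1),'width',np.linalg.norm(p-q).round(1),'mid',((p+q)/2).round(1),'perp',np.degrees(np.arctan2(*(q-p)[::-1])).round(2)+90)
fit('scene0',(245,140,330,215),.012); fit('top0',(180,205,285,315),.020)
# nose estimate in same frames before move
for nm,box in(('scene0',(255,250,285,302)),('top0',(300,150,348,194))):
    P,D,M=load(nm); print(nm,[np.round(proj(M,x),1).tolist() for x in ([.648,-.0495,.003],[.7375,-.1532,.045],[.5205,.093,.012])])
s=env.read_state(); o=s['orientation']; th=2*np.arctan2(o[1],o[0])-np.pi/2+np.pi/2; print('push dir deg',np.degrees(th),'nose',s['position'][:2]+.125*np.array([np.cos(th),np.sin(th)]))
P,D,M=load('t5'); print('nose px top',proj(M,list(s['position'][:2]+.125*np.array([np.cos(th),np.sin(th)]))+[.003]))
```

```text
scene0 42 dir 52.75 res 0.91
scene0 47 dir -39.75 res 5.06
scene0 50 dir -39.27 res 5.68
 corners [467.6  29.9] [567.6 161.3] width 165.1 mid [517.6  95.6] perp 142.75
top0 32 dir 50.84 res 0.57
top0 54 dir -39.26 res 3.68
top0 47 dir -39.5 res 3.68
 corners [466.5  26.4] [570.4 154. ] width 164.5 mid [518.5  90.2] perp 140.84
scene0 [[275.1, 253.8], [264.1, 286.3], [286.6, 201.9]]
top0 [[304.7, 189.0], [339.6, 156.8], [257.6, 229.8]]
push dir deg 140.82481433549395 nose [0.55147755 0.06688141]
nose px top (np.float64(266.51375170637806), np.float64(220.1380177024924))
```

arm_command(
  translation=[
    [0, 0, -0.1],
    [-0.78, 0.635, 0],
    [-0.78, 0.635, 0],
    [-0.78, 0.635, 0],
    [-0.78, 0.635, 0],
    [-0.78, 0.635, 0],
    [-0.78, 0.635, 0],
    [-0.78, 0.635, 0],
  ],
  yaw=[0, 0, 0, 0, 0, 0, 0, 0],
)

```text
time: 7.73
position: [0.5931, 0.0328, 0.0304]
orientation: [0.335, 0.942, 0.0, 0.001]
force: [0.7, -0.8, 1.8]
finger_gap: 0.344
grip_force: 50.1
```

arm_command(
  translation=[
    [-0.2, 0.16, 0],
    [-0.2, 0.16, 0],
    [0, 0, 0],
    [0, 0, 0],
    [0, 0, 0],
    [0, 0, 0],
    [0, 0, 0],
    [0, 0, 0],
  ],
  yaw=[0, 0, 0, 0, 0, 0, 0, 0],
)

```text
time: 8.4
position: [0.5891, 0.0361, 0.0304]
orientation: [0.335, 0.942, 0.001, -0.0]
force: [-2.3, 0.9, 8.0]
finger_gap: 0.344
grip_force: 50.8
```

Run:
```python
from h import *
s=env.read_state(); print(s['position'],s['orientation'],s['force'],s['wrist_torque'])
for n,f in(('scene','s6'),('top','t6')): shot(n,f)
E2=np.array([.518,.093]); o=s['orientation']; th=2*np.arctan2(o[1],o[0]); e=np.array([np.cos(th),np.sin(th)]); n=s['position'][:2]+.125*e; print(np.degrees(th),'in',(n-E2)@e*1000,'lat',(n-E2)@[-e[1],e[0]]*1000)
for a,b in(('scene0','s6'),('top0','t6')):
    P,D,M=load(a);Q,F,N=load(b); T=cloud(D,M);U=cloud(F,N)
    def loc(T): 
        r=T[...,:2]-E2; return r@e, r@np.array([-e[1],e[0]])
    x,y=loc(T); x2,y2=loc(U)
    k=(x>.005)&(x<.05)&(abs(y)<.075)&(abs(T[...,2]-.018)<.012)&(abs(U[...,2]-.02)<.02)&(abs(x-x2)<.02)
    print(a,k.sum(),'lift mm',np.mean((U-T)[k][:,2])*1000, np.median(T[k][:,2]),np.median(U[k][:,2]))
    hq=cv2.cvtColor(Q,cv2.COLOR_RGB2HSV)
crop=cv2.resize(load('s6')[0][140:260,230:350],(600,600)); cv2.imwrite('pics/crop6.png',crop[:,:,::-1])
```

```text
[0.58906112 0.03609045 0.03035244] [ 3.35199769e-01  9.42146723e-01  6.64049646e-04 -4.76427710e-04] [-2.32280935  0.90704665  7.99470349] [0.35784161 0.49779414 0.02340565]
140.83061389668313 in 33.96264808719041 lat -0.7623262157143973
scene0 145 lift mm 0.0953833543084797 0.018396809169761497 0.0185016442669238
top0 358 lift mm -0.0906120719574197 0.020612374015566037 0.020564343072356106
```

View pics/crop6.png

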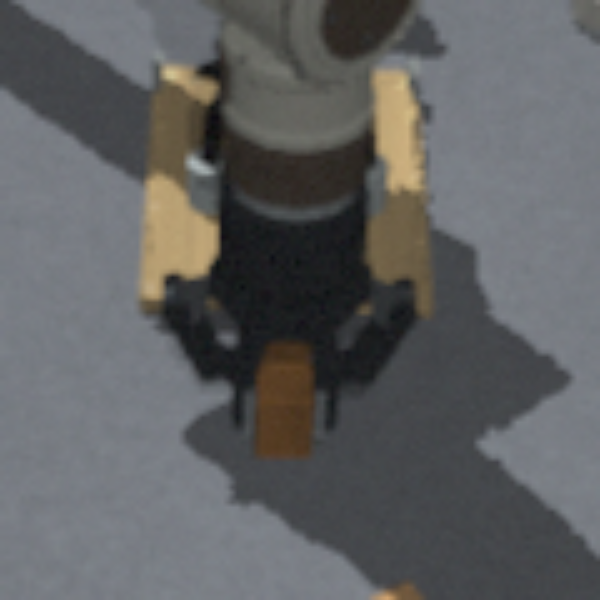

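The scene crop shows the wedge block at (285,400), centred on the deck edge, which runs from (140,310) to (430,318). There is no lift yet. I'll ease the down-pressure and push in steps.

arm_command(
  translation=[
    [-0.31, 0.253, 0.02],
    [-0.31, 0.253, 0],
    [-0.31, 0.253, 0],
    [-0.31, 0.253, 0],
    [-0.31, 0.253, 0],
    [0, 0, 0],
    [0, 0, 0],
    [0, 0, 0],
  ],
  yaw=[0, 0, 0, 0, 0, 0, 0, 0],
)

```text
time: 9.17
position: [0.574, 0.0483, 0.0303]
orientation: [0.335, 0.942, 0.0, 0.0]
force: [1.6, -1.7, 3.8]
finger_gap: 0.345
grip_force: 50.5
```

```bash
cat > lift.py <<'E'
from h import *
import sys
t=sys.argv[1]; s=env.read_state(); print(s['position'],s['force'],s['wrist_torque'],s['time'])
E2=np.array([.518,.093]); o=s['orientation']; th=2*np.arctan2(o[1],o[0]); e=np.array([np.cos(th),np.sin(th)]); f=np.array([-e[1],e[0]]); n=s['position'][:2]+.125*e; print(np.degrees(th),'in',(n-E2)@e*1000,'lat',(n-E2)@f*1000)
for a,b in(('scene','s'+t),('top','t'+t)):
    shot(a,b); P,D,M=load(a+'0');Q,F,N=load(b); T=cloud(D,M);U=cloud(F,N); r=T[...,:2]-E2; x,y=r@e,r@f; r2=U[...,:2]-E2; x2=r2@e
    k=(x>.005)&(x<.195)&(abs(y)<.072)&(abs(T[...,2]-.018)<.01)&(abs(U[...,2]-.021)<.014)&(abs(x-x2)<.02)
    dz=(U-T)[k][:,2]*1000; w=1-x[k]/.21; L=np.sum(dz*w)/np.sum(w*w); print(a,k.sum(),'edge lift mm',L.round(2))
    for sg in(1,-1):
        q=sg*y[k]>.02; print('  side',sg,q.sum(),(np.sum((dz*w)[q])/np.sum((w*w)[q])).round(2))
E
python3 lift.py 7
```

```text
[0.57404913 0.04828961 0.03034977] [ 1.63086134 -1.70873603  3.83511791] [-0.30904254 -0.34856209 -0.09375693] 9.1667
140.81581359860456 in 53.30654963513871 lat -0.7568307369395598
scene 416 edge lift mm 1.39
  side 1 269 1.51
  side -1 147 1.17
top 1400 edge lift mm 1.37
  side 1 475 1.75
  side -1 677 1.25
```

arm_command(
  translation=[
    [-0.25, 0.205, 0],
    [-0.25, 0.205, 0],
    [-0.25, 0.205, 0],
    [-0.25, 0.205, 0],
    [-0.25, 0.205, 0],
    [-0.25, 0.205, 0],
    [0, 0, 0],
    [0, 0, 0],
  ],
  yaw=[0, 0, 0, 0, 0, 0, 0, 0],
)

```text
time: 9.93
position: [0.5592, 0.0603, 0.0303]
orientation: [0.335, 0.942, 0.0, 0.001]
force: [2.9, -2.3, 5.7]
finger_gap: 0.348
grip_force: 50.6
```

```bash
python3 lift.py 8
```

```text
[0.55918321 0.06034752 0.03033922] [ 2.86156887 -2.34003392  5.69544913] [-0.51271079 -0.54794867  0.04279671] 9.9333
140.8130410904626 in 72.44781020531624 lat -0.7131706597565114
scene 382 edge lift mm 5.05
  side 1 249 5.09
  side -1 130 4.92
top 1135 edge lift mm 5.15
  side 1 383 5.31
  side -1 591 5.14
```

arm_command(
  translation=[
    [-0.18, 0.145, 0],
    [-0.18, 0.145, 0],
    [0, 0, 0],
    [0, 0, 0],
    [0, 0, 0],
    [0, 0, 0],
    [0, 0, 0],
    [0, 0, 0],
  ],
  yaw=[0, 0, 0, 0, 0, 0, 0, 0],
)

```text
time: 10.7
position: [0.5557, 0.0631, 0.0303]
orientation: [0.335, 0.942, -0.0, 0.001]
force: [4.0, -3.7, 5.6]
finger_gap: 0.344
grip_force: 50.6
```

```bash
python3 lift.py 9
python3 - <<'E'
from h import *
a=cv2.resize(load('s9')[0][140:310,130:340],(800,600*1)); cv2.imwrite('pics/crop9.png',a[:,:,::-1])
E
```

```text
[0.55574833 0.06309098 0.03031579] [ 4.04847799 -3.73984799  5.57002617] [-0.56992286 -0.63614366 -0.07735242] 10.7
140.8022891641531 in 76.8437399512227 lat -0.6782946207698196
scene 385 edge lift mm 5.7
  side 1 245 5.78
  side -1 130 5.48
top 1073 edge lift mm 5.82
  side 1 358 7.34
  side -1 561 5.64
```

View pics/crop9.png

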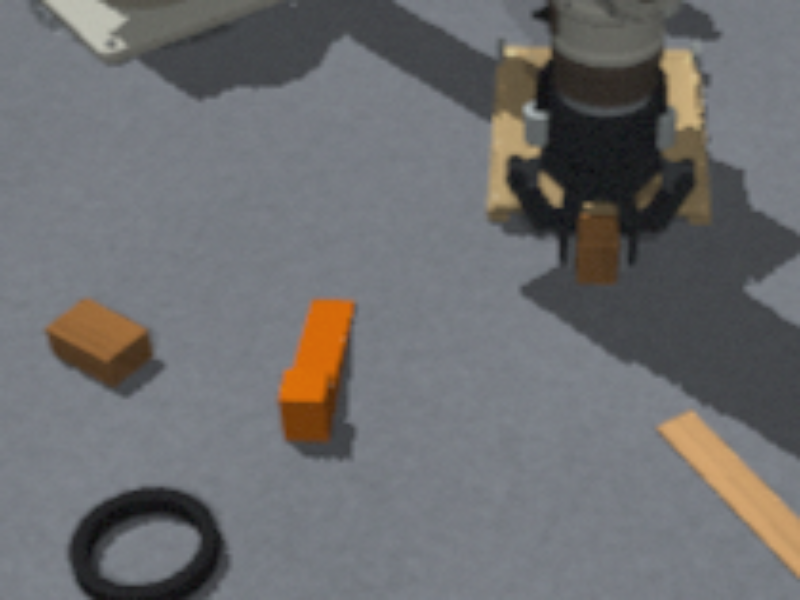

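The final crop shows the wedge block at (598,250), centred under the deck's edge and still held, with the edge lifted by about 5.8 mm. The bystanders in view haven't moved. Handing in.

```bash
python3 -c "
from bench import job
print(job.hand_in())"
```

```text
the job is handed in; nothing more can be done
None
```

I handed the job in with the wooden wedge still gripped, flat on the table under the middle of the deck's free edge. That edge measured about 5.8 mm up, and I touched nothing else on the table.

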